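# Tip the sound-post box's lid over and click it shut

### The job

The lid of the squat walnut box of sound posts stands leaning back on its stiff hinge. From behind, push the lid just past upright until its own weight takes it, let it swing down by itself without touching it, and once it has come to rest on its spring catch, press its front edge gently down until it clicks and stays shut. The box is delicate, so never lean hard on the lid, and leave the other things on the bench where they lie.

Things in the scene. Friction and masses are not known exactly. Their poses are not given: they have to be found in the camera images.
- box: Squat open-topped walnut box with spruce rods in it, 110 (its x) by 160 (its y) by 65 mm high, fixed to the bench. Origin: centre of its underside; z up; its front, with the catch, faces its own -x (roughly towards the robot); the lid is hinged along the top of its far (+x) wall.
- hinge (a point): Middle of the lid's hinge line, on the box's far upper edge: 55 mm from the box's origin along its +x, 65 mm up; the hinge runs along the box's y. Axes as the box's. The hinge has constant friction and a light damper: near upright the lid stays where it is left; it falls by itself only from 0.4 to 0.57 rad past upright (the lighter the lid, the later), in 1 to 5 s.
- lid (a joint): Lid angle, rad: 0 level, flat on the rim; 1.57 upright; starts leaning back, away from the robot, at 1.70 to 1.84 (stop at 2.1). Grows as it opens. It must not be touched between 0.75 and 0.25. After its fall it rests ajar on the catch at 0.06 to 0.17; clicked shut it stays at 0 to 0.08, depending on the catch's height. Lid weight 0.27 to 0.35 kg; it bears at most 18 N of push.
- lip (a point): Middle of the lid's front edge, on its upper face (outer side when shut). The lid is a walnut slab 130 mm from hinge to front edge, 176 mm along the hinge, 12 mm thick, with a 4 mm thick, 11 mm deep skirt under its front and sides; the slab's underside passes through the hinge line. The frame turns with the lid: level, its axes are the box's; x from lip to hinge, z out of the upper face.
- latch (a point): Brass spring catch, 32 mm wide, set by hand up to 4.5 mm above or below this point (on the box, 67 mm before its centre, 55.5 mm up). The fallen lid's tongue rests on its roller, some mm above shut; 4 to 12 N down on the front edge forces it past. Then force falls off, the lid clicks; just below is a rigid stop: force rises steeply. Let go too early, it springs back.
- roller (a joint): How far the catch's sprung steel roller (8 mm thick) is pressed back towards the box, in m: about 0 while the lid is open or rests ajar, most (3 to 4 mm) as the tongue passes it, 2 to 4 mm with the lid clicked shut.
- fingerboard: Bystander: cracked ebony fingerboard, flat bar 270 by 36 by 9 mm, lying beside the box. Origin: centre of underside.
- peg0: Bystander: boxwood tuning peg, 66 mm long, 8 mm thick, lying near the box. Origin: underside, near its middle.
- peg1: Bystander: boxwood tuning peg, 66 mm long, 8 mm thick, lying near the box. Origin: underside, near its middle.
- peg2: Bystander: boxwood tuning peg, 66 mm long, 8 mm thick, lying near the box. Origin: underside, near its middle.
- peg3: Bystander: boxwood tuning peg, 66 mm long, 8 mm thick, lying near the box. Origin: underside, near its middle.
- reamer: Bystander: brass peg reamer with rosewood grip, 155 mm long, 18 mm thick, lying beside the box. Origin: underside, near its middle.

How it is judged:
By the outcome, as a careful person would: the job done as asked, in the order asked, and still so for the second after the job is handed in, with the robot touching nothing.
It also fails if it takes over 70 s, if anything falls off the work surface, if the arm or the gripper's body presses on something with over 40 N, if the wrist force passes 120 N, or if a joint passes its speed limit or range.

### The arm

A 7-joint arm with a two-finger parallel gripper is mounted at the origin on the work surface. World frame = base frame: x ahead of the robot, y to its left, z up, the work surface at z = 0. Lengths are in m, angles in rad, forces in N, time in s.
With the tool pointing down it reaches from about 0.425 to 0.8 m from the base axis. Payload 8.3 kg.
Tool frame: the origin (TCP) lies midway between the tips of the shut fingers; the grasp point (between the pads) lies behind it (r.tcp_to_grasp is the z of the grasp point in the tool frame, in m); z points along the fingers, y is the line along which they close (so a half turn about z gives the same grasp; the last joint's range is limited). The gripper opens to 85 mm and grips with 20 to 120 N. Pads are 22 mm wide; open, the fingers measure 114 mm over their backs; the gripper's body (76 mm by 85 mm) begins 54 mm behind the grasp point. The pads swing forward as they close: fully open they stand 13 mm farther back than shut.
Start: joints at [1.12, 0.383, 0.016, 1.37, -0.006, 1.388, -0.046], TCP at [0.236, -0.579, 0.231] pointing down, gripper open.
Joint ranges: [-2.95, 2.95], [-0.25, 2.06], [-1.52, 1.56], [0.18, 2.33], [-1.44, 4.58], [0.02, 2.06], [-3.01, 3.01]. Speed limits (rad/s): [2.39, 2.39, 3.01, 3.01, 3.14, 3.14, 3.14].

### API

Orientations are given as a unit quaternion [x, y, z, w].
In Python, from rig import r, imaging, ticket gives the robot as it stands. The module is installed in compiled form; this text tells all that it offers.
- The arm moves only by the tool servo_tool, never from a script. Its arguments are lists of equal length, an entry for each row: "travel": the shift along the tool's x, y, z in units of 50 mm (1.0 is 50 mm), a list of three; "angular": the turn, a rotation vector about the tool's x, y, z in units of 8 degrees (1.0 is 8 degrees), a list of three. A call has 1 to 5 rows; each row shifts and turns the commanded pose from where the row before left it, along the tool's axes as they then stand; what a row does not reach is not made up. A row lasts 1/10 s, in which the tool goes at most 50 mm and 8.59 degrees, less where a joint would pass 70% of its speed; a pose out of reach is approached as far as the arm can. A call is refused whole if a number of a shift passes 1 or a number of a turn 1, either way. A call with a gripper value outside its range is refused whole. "hand" is the opening, from -1 (shut) to 1 (fully open), set as the call begins (left out, the last holds). The fingers move at their own pace and stop on an object; "newtons" is the grip in N (left out, the last holds). Time passes only in rows, so rows that do not move let the fingers close. It gives the time, the measured TCP pose, the force, the opening and the grip force at its end, in the units of the state.
- r.get_state(): the state, without advancing time (a new reading comes with each control period).
- imaging.read_camera(name): name is "side" or "top" or "wrist"; returns a dict with "image" (480x640x3 uint8, red, green, blue), "depth" (480x640 float32, m along the optical axis (not along the pixel's ray), 0 where there is no reading), "intrinsics" (3x3 intrinsics, pixels), "D" ([k1, k2, p1, p2, k3] as OpenCV has them; the pictures are not rectified), "position" and "rotation" of the camera in the world. Camera axes: x right, y up, looking along -z (the intrinsics and any distortion apply to the point x, -y, -z); pixel columns grow to the right and rows downward; lengths in m; the calibration is good to about 2 mm. A picture is of the moment at which its call begins.
- ticket.sign_off(): hands the job in; it is judged then, once.
The state is a dict: "clock": time; "joints": joint angles; "dq": joint speeds; "joint_efforts": joint torques, N m; "ee_pos": TCP position; "tcp_rot": TCP orientation; "wrist_force": force on the tool from outside, world axes, zero at the start; "torque": the same for the moment, N m; "gripper_width": finger opening in m; "finger_force": force on a finger pad.
Only numpy, scipy, OpenCV 4.12 (cv2) and the standard library are available. Lean on these libraries where they do the work, as an engineer would, in place of code of your own. Each camera call takes 0.05 s, during which the arm holds its last target. There are 200 camera calls.

## Working session

There is one attempt and no reset: what is moved stays moved. The work goes in short steps, Python scripts to look and compute and a tool call to move; the robot and the scene stay as the last step left them, time stands still between calls to the robot, and variables do not carry over. Pictures are saved under pics/ and viewed, at most 10 in all, crops included, and the job is handed in when it is done.

Besides the shell and the picture viewer there is one more tool, called after "Call:" by a JSON object that holds its "op" and its "data", one argument or row to a line. servo_tool: Moves the arm, as the interface text tells. Its arguments: {"type":"object","properties":{"travel":{"type":"array"},"angular":{"type":"array"},"hand":{"type":"number"},"newtons":{"type":"number"}},"required":["travel","angular"]}

```bash
mkdir -p pics; cat > h.py <<'E'
import numpy as np, cv2
from rig import r, imaging, ticket
from scipy.spatial.transform import Rotation as R
def cam(n):
    c=imaging.read_camera(n); c['n']=n; return c
def save(c,f): cv2.imwrite('pics/'+f,c['image'][:,:,::-1])
def rotm(c):
    q=np.array(c['rotation'],float)
    return q if q.shape==(3,3) else R.from_quat(q).as_matrix()
def cloud(c):
    v,u=np.mgrid[0:480,0:640]; p=np.stack([u,v],-1).reshape(-1,1,2).astype(np.float64)
    n=cv2.undistortPoints(p,np.array(c['intrinsics'],float),np.array(c['D'],float)).reshape(480,640,2)
    d=c['depth'].astype(float)
    P=np.stack([n[...,0]*d,-n[...,1]*d,-d],-1)
    W=P@rotm(c).T+np.array(c['position']); W[d<=0]=np.nan
    return W
def st():
    s=r.get_state(); print({k:np.round(s[k],4).tolist() for k in('clock','joints','ee_pos','tcp_rot','wrist_force','torque','gripper_width')})
    return s
E
python3 - <<'E'
from h import *
st(); print(r.tcp_to_grasp)
for n in('side','top'):
    c=cam(n); save(c,n+'0.png'); W=cloud(c); np.save(n+'0.npy',W); np.save(n+'0i.npy',c['image'])
    print(n,c['position'],rotm(c).round(3).tolist(),c['intrinsics'])
E
```

```text
{'clock': 0.0, 'joints': [1.1201, 0.3843, 0.0164, 1.3712, -0.0063, 1.3882, -0.0465], 'ee_pos': [0.2362, -0.5781, 0.2303], 'tcp_rot': [0.9813, 0.1927, -0.0002, -0.001], 'wrist_force': [-0.004, 0.6584, 0.0345], 'torque': [0.0162, 0.0443, 0.006], 'gripper_width': 0.0853}
-0.0187
side [0.1558996  0.60927536 0.70570789] [[-0.814, 0.4, -0.421], [-0.58, -0.537, 0.612], [0.019, 0.743, 0.669]] [[592.15653834   0.         320.35746474]
 [  0.         592.15653834 226.30535393]
 [  0.           0.           1.        ]]
top [0.44585602 0.04183535 0.84945699] [[-0.028, 0.992, -0.122], [-0.999, -0.025, 0.026], [0.022, 0.122, 0.992]] [[535.16597328   0.         311.3692575 ]
 [  0.         535.16597328 233.29855362]
 [  0.           0.           1.        ]]
```

View pics/side0.png

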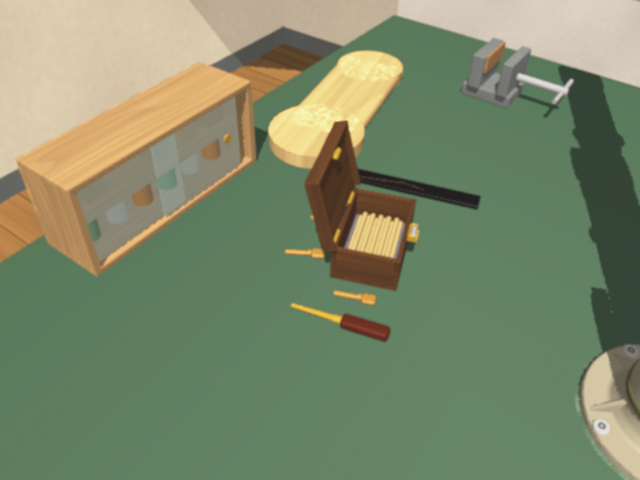

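View pics/top0.png

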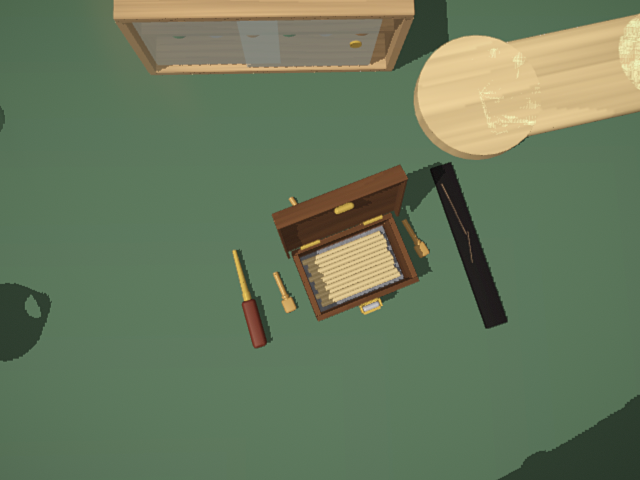

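Top view: the box's centre is near (355,270), with its catch at (371,306). The open lid's top edge runs from (275,217) to (405,172). The fingerboard is on the right, the reamer on the left, pegs at (285,292), (415,238) and (293,201), and a cabinet and a guitar body stand behind. In the side view the lid leans back at (335,185) with free space behind it.

```bash
cat > m.py <<'E'
from h import *
W=np.load('top0.npy'); I=np.load('top0i.npy'); S=np.load('side0.npy'); J=np.load('side0i.npy')
def brown(I):
    h=cv2.cvtColor(I,cv2.COLOR_RGB2HSV); return ((h[...,0]<14)|(h[...,0]>172))&(h[...,1]>80)&(h[...,2]<150)
b=brown(I); b[:160]=0; b[:, :268]=0; b[330:]=0
P=W[b&np.isfinite(W[...,2])]; print('z hist',np.histogram(P[:,2],bins=np.arange(0,.24,.01)))
rim=P[(abs(P[:,2]-.064)<.006)]
rect=cv2.minAreaRect((rim[:,:2]*1000).astype(np.float32)); print('rim rect',rect,cv2.boxPoints(rect).tolist())
# outer-rectangle corners by rays on z=.065 : front rim corners
c=imaging.read_camera('top'); 
def ray(c,uv,z):
    n=cv2.undistortPoints(np.array(uv,float).reshape(-1,1,2),np.array(c['intrinsics'],float),np.array(c['D'],float)).reshape(-1,2)
    d=np.c_[n[:,0],-n[:,1],-np.ones(len(n))]@rotm(c).T; o=np.array(c['position']); return o+d*((z-o[2])/d[:,2])[:,None]
print('corners rays',ray(c,[[320,318],[418,280]],.065).round(4).tolist(), 'catch',ray(c,[371,306],.06).round(4))
bs=brown(J); bs[:120]=0; bs[290:]=0; bs[:,:305]=0; bs[:,420:]=0
Q=S[bs&np.isfinite(S[...,2])]; print('side brown z max',np.nanmax(Q[:,2]))
lid=np.r_[P[P[:,2]>.08],Q[Q[:,2]>.08]]; print('lid n',len(lid),'range',np.percentile(lid,[1,99],axis=0).round(3).tolist())
for nm,L in(('top',P[P[:,2]>.085]),('side',Q[Q[:,2]>.085])):
    m=np.median(L,0)
    for _ in range(4):
        u,s,v=np.linalg.svd(L-L.mean(0),full_matrices=False); nrm=v[2]; d=(L-L.mean(0))@nrm; L=L[abs(d)<max(.004,1.5*d.std())]
    nrm=nrm*np.sign(-nrm[0]); print(nm,len(L),'plane n',nrm.round(3),'c',L.mean(0).round(4),'std',d.std(),'yaw',np.degrees(np.arctan2(-nrm[1],-nrm[0])),'angle',np.pi/2-np.arcsin(nrm[2])if 0 else np.pi/2+np.arcsin(nrm[2]))
# obstacles behind: height map
G=W[np.isfinite(W[...,2])]
for x in np.arange(.45,.95,.03):
    print(round(x,2),[int(1000*np.max(np.r_[0,G[(abs(G[:,0]-x)<.015)&(abs(G[:,1]-y)<.02),2]])) for y in np.arange(.28,-.3,-.04)])
E
python3 m.py
```

```text
z hist (array([ 173,  155,  143,  152,  158,  157, 1654,  219,  281,  296,  321,
        310,  338,  315,  306,  312,   59,   25,  507, 1826,    0,    0,
          0]), array([0.  , 0.01, 0.02, 0.03, 0.04, 0.05, 0.06, 0.07, 0.08, 0.09, 0.1 ,
       0.11, 0.12, 0.13, 0.14, 0.15, 0.16, 0.17, 0.18, 0.19, 0.2 , 0.21,
       0.22, 0.23]))
rim rect ((493.2225341796875, -40.615562438964844), (111.48090362548828, 159.91969299316406), 20.0086612701416) [[413.4873046875, 15.445699691772461], [468.2057800292969, -134.82138061523438], [572.957763671875, -96.67682647705078], [518.2392578125, 53.59025573730469]]
corners rays [[0.418, 0.0124, 0.065], [0.469, -0.1331, 0.065]] catch [[ 0.4331 -0.063   0.06  ]]
side brown z max 0.19485615112325771
lid n 8267 range [[0.516, -0.1, 0.082], [0.603, 0.072, 0.195]]
top 3052 plane n [-0.916 -0.331  0.227] c [ 0.5612 -0.0166  0.1414] std 0.0012830761542068718 yaw 19.89267227126361 angle 1.8001617644869854
side 2113 plane n [-0.918 -0.328  0.222] c [ 0.5589 -0.0104  0.1375] std 0.001438406811936879 yaw 19.65404723450567 angle 1.7948709694203848
0.45 [4, 4, 4, 
[... 295 characters left out ...]
 4]
0.6 [4, 4, 3, 4, 4, 3, 10, 190, 194, 196, 4, 4, 13, 12, 3]
0.63 [3, 4, 3, 4, 4, 4, 4, 4, 4, 2, 3, 9, 13, 7, 4]
0.66 [4, 4, 3, 3, 3, 4, 4, 4, 4, 4, 4, 11, 31, 33, 33]
0.69 [3, 4, 3, 4, 4, 3, 5, 4, 3, 4, 4, 32, 34, 35, 34]
0.72 [4, 4, 3, 3, 3, 4, 4, 4, 4, 4, 3, 35, 34, 34, 34]
0.75 [3, 4, 3, 3, 3, 3, 3, 4, 4, 3, 4, 34, 34, 34, 33]
0.78 [3, 4, 3, 3, 5, 4, 5, 3, 3, 3, 3, 34, 34, 33, 34]
0.81 [182, 182, 182, 181, 182, 182, 183, 182, 184, 183, 182, 34, 34, 34, 33]
0.84 [182, 182, 182, 182, 182, 183, 183, 182, 182, 183, 183, 31, 33, 33, 35]
0.87 [0, 0, 0, 0, 0, 0, 0, 0, 0, 96, 98, 4, 30, 33, 33]
0.9 [0, 0, 0, 0, 0, 0, 0, 0, 0, 0, 0, 3, 4, 4, 3]
0.93 [0, 0, 0, 0, 0, 0, 0, 0, 0, 0, 0, 3, 4, 4, 3]
```

Call:
{"op": "servo_tool", "data": {
  "travel": [
    [0, 0, -0.5],
    [0, 0, -0.5],
    [0, 0, -0.4],
    [0.3, -0.25, 0],
    [0.6, -0.45, 0]
  ],
  "angular": [
    [0, 0, 0.15],
    [0, 0, 0.14],
    [0, 0, 0],
    [0, 0, 0],
    [0, 0, 0]
  ],
  "hand": -1
}}

```text
clock: 0.65
ee_pos: [0.2644, -0.5319, 0.3012]
tcp_rot: [0.985, 0.17, -0.001, 0.0]
wrist_force: [0.6, 0.6, -0.5]
gripper_width: 0.0124
finger_force: 0.0
```

Call:
{"op": "servo_tool", "data": {
  "travel": [
    [0.62, -0.46, 0],
    [0.62, -0.46, 0],
    [0.62, -0.46, 0],
    [0.62, -0.46, 0],
    [0.62, -0.46, 0]
  ],
  "angular": [
    [0, 0, 0],
    [0, 0, 0],
    [0, 0, 0],
    [0, 0, 0],
    [0, 0, 0]
  ]
}}

```text
clock: 1.15
ee_pos: [0.3739, -0.3679, 0.3011]
tcp_rot: [0.985, 0.173, -0.0, -0.0]
wrist_force: [0.0, -1.0, -0.6]
gripper_width: 0.0
finger_force: 0.0
```

Call:
{"op": "servo_tool", "data": {
  "travel": [
    [0.62, -0.46, 0],
    [0.62, -0.46, 0],
    [0.62, -0.46, 0],
    [0.62, -0.46, 0],
    [0.62, -0.46, 0]
  ],
  "angular": [
    [0, 0, 0],
    [0, 0, 0],
    [0, 0, 0],
    [0, 0, 0],
    [0, 0, 0]
  ]
}}

```text
clock: 1.65
ee_pos: [0.4804, -0.2071, 0.3012]
tcp_rot: [0.985, 0.173, -0.0, -0.0]
wrist_force: [1.2, -0.8, -0.4]
gripper_width: -0.0
finger_force: 0.0
```

Call:
{"op": "servo_tool", "data": {
  "travel": [
    [0.62, -0.46, 0],
    [0.62, -0.46, 0],
    [0.62, -0.46, 0],
    [0.62, -0.46, 0],
    [0.62, -0.46, 0]
  ],
  "angular": [
    [0, 0, 0],
    [0, 0, 0],
    [0, 0, 0],
    [0, 0, 0],
    [0, 0, 0]
  ]
}}

```text
clock: 2.15
ee_pos: [0.5871, -0.0464, 0.3011]
tcp_rot: [0.985, 0.173, -0.0, -0.0]
wrist_force: [-0.1, -0.8, 0.1]
gripper_width: -0.0004
finger_force: 0.0
```

Call:
{"op": "servo_tool", "data": {
  "travel": [
    [0.6, -0.4, 0],
    [0.2, -0.1, 0],
    [0, 0, 0],
    [0, 0, 0]
  ],
  "angular": [
    [0, 0, 0],
    [0, 0, 0],
    [0, 0, 0],
    [0, 0, 0]
  ]
}}

```text
clock: 2.55
ee_pos: [0.6153, -0.0118, 0.301]
tcp_rot: [0.985, 0.172, -0.0, 0.0]
wrist_force: [-0.7, 0.2, 0.1]
gripper_width: 0.0001
finger_force: 0.0
```

Call:
{"op": "servo_tool", "data": {
  "travel": [
    [0.15, -0.15, 0],
    [0.05, -0.15, 0],
    [0, 0, 0.5],
    [0, 0, 0.5],
    [0, 0, 0.5]
  ],
  "angular": [
    [0, 0, 0],
    [0, 0, 0],
    [0, 0, 0],
    [0, 0, 0],
    [0, 0, 0]
  ]
}}

```text
clock: 3.05
ee_pos: [0.6198, 0.0073, 0.226]
tcp_rot: [0.985, 0.173, 0.0, 0.0]
wrist_force: [0.0, 0.3, 1.0]
gripper_width: 0.0003
finger_force: 0.0
```

Call:
{"op": "servo_tool", "data": {
  "travel": [
    [0, 0, 0.5],
    [0, 0, 0.5],
    [0, 0, 0.5],
    [0, 0, 0],
    [0, 0, 0]
  ],
  "angular": [
    [0, 0, 0],
    [0, 0, 0],
    [0, 0, 0],
    [0, 0, 0],
    [0, 0, 0]
  ]
}}

```text
clock: 3.55
ee_pos: [0.6199, 0.0071, 0.1519]
tcp_rot: [0.985, 0.173, -0.0, -0.0]
wrist_force: [-0.5, 0.3, 0.1]
gripper_width: 0.0002
finger_force: 0.0
```

```bash
cat > lid.py <<'E'
from h import *
import sys
from m2 import angle
if len(sys.argv)>1: save(cam('side'),sys.argv[1])
st(); [print(n,angle(n)) for n in('top','side')]
E
cat > m2.py <<'E'
from h import *
c0=np.array([.4932,-.0406,0]); X=np.array([.94,.342,0]); Y=np.array([-.342,.94,0])
def brown(I):
    h=cv2.cvtColor(I,cv2.COLOR_RGB2HSV); return ((h[...,0]<14)|(h[...,0]>172))&(h[...,1]>80)&(h[...,2]<150)
def angle(n):
    c=cam(n); W=cloud(c); m=brown(c['image'])&np.isfinite(W[...,2]); P=W[m]-c0
    B=np.c_[P@X,P@Y,P[:,2]]; B=B[(abs(B[:,0])<.16)&(abs(B[:,1])<.1)&(B[:,2]>.07)&(B[:,2]<.22)]
    if len(B)<50: return len(B)
    # angle of points at large hinge radius
    dx,dz=.055-B[:,0],B[:,2]-.068; rr=np.hypot(dx,dz); k=rr>.115
    a=np.arctan2(dz,dx)[k]; return len(B),int(k.sum()),np.percentile(a,[5,50,95]).round(3).tolist(), 'maxz',np.percentile(B[:,2],98).round(3),'maxr',rr.max().round(3)
E
python3 lid.py side1.png
```

```text
{'clock': 3.6, 'joints': [0.2359, 0.4516, -0.4084, 1.4818, 0.1841, 1.2444, -1.4183], 'ee_pos': [0.6206, 0.0072, 0.1529], 'tcp_rot': [0.985, 0.1727, 0.0009, 0.0001], 'wrist_force': [0.1899, -0.5512, 0.8566], 'torque': [-0.0091, -0.0476, 0.013], 'gripper_width': -0.0003}
top (1703, 776, [1.72, 1.8, 1.881], 'maxz', np.float64(0.194), 'maxr', np.float64(0.131))
side (3699, 956, [1.726, 1.802, 1.883], 'maxz', np.float64(0.193), 'maxr', np.float64(0.129))
```

View pics/side1.png

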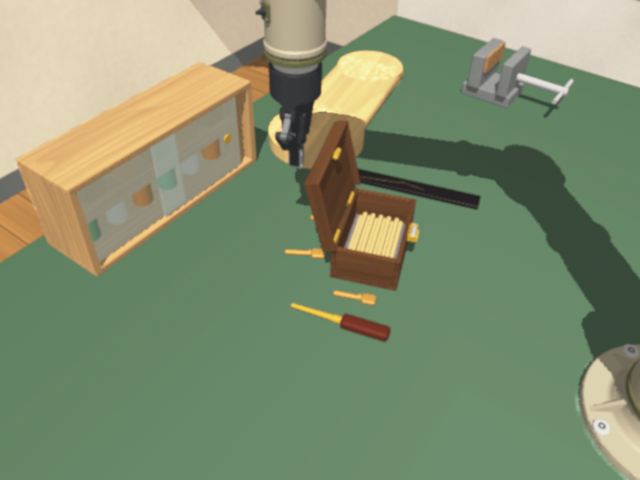

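Call:
{"op": "servo_tool", "data": {
  "travel": [
    [-0.2, 0, 0],
    [-0.2, 0, 0],
    [-0.1, 0, 0],
    [-0.08, 0, 0],
    [-0.08, 0, 0]
  ],
  "angular": [
    [0, 0, 0],
    [0, 0, 0],
    [0, 0, 0],
    [0, 0, 0],
    [0, 0, 0]
  ]
}}

```text
clock: 4.2
ee_pos: [0.589, -0.0043, 0.1519]
tcp_rot: [0.985, 0.173, 0.001, 0.0]
wrist_force: [2.4, 1.2, 4.1]
gripper_width: 0.0004
finger_force: 0.8
```

Call:
{"op": "servo_tool", "data": {
  "travel": [
    [-0.08, 0, 0],
    [-0.08, 0, 0],
    [-0.08, 0, 0],
    [-0.08, 0, 0],
    [-0.08, 0, 0]
  ],
  "angular": [
    [0, 0, 0],
    [0, 0, 0],
    [0, 0, 0],
    [0, 0, 0],
    [0, 0, 0]
  ]
}}

```text
clock: 4.7
ee_pos: [0.5733, -0.0102, 0.1552]
tcp_rot: [0.985, 0.173, 0.004, 0.0]
wrist_force: [2.9, 1.4, 18.3]
gripper_width: -0.0002
finger_force: 3.5
```

```bash
python3 lid.py
```

```text
{'clock': 4.7, 'joints': [0.2958, 0.346, -0.4175, 1.6196, 0.1484, 1.1984, -1.3755], 'ee_pos': [0.5733, -0.0102, 0.1552], 'tcp_rot': [0.9849, 0.1731, 0.0044, 0.0004], 'wrist_force': [2.9271, 1.4381, 18.293], 'torque': [0.2995, -0.5138, 0.0414], 'gripper_width': -0.0002}
top (986, 790, [1.539, 1.62, 1.7], 'maxz', np.float64(0.197), 'maxr', np.float64(0.131))
side (2772, 1029, [1.539, 1.617, 1.697], 'maxz', np.float64(0.196), 'maxr', np.float64(0.132))
```

The wrist reads 18 N upward because part of the gripper is riding on the lid's top edge. I'll raise the tool first.

Call:
{"op": "servo_tool", "data": {
  "travel": [
    [0, 0, -0.2],
    [0, 0, -0.2],
    [0, 0, 0]
  ],
  "angular": [
    [0, 0, 0],
    [0, 0, 0],
    [0, 0, 0]
  ]
}}

```text
clock: 5.1
ee_pos: [0.5706, -0.0111, 0.1727]
tcp_rot: [0.985, 0.173, 0.001, 0.0]
wrist_force: [-0.2, -0.3, 0.3]
gripper_width: -0.0001
finger_force: 0.0
```

```bash
python3 lid.py
```

```text
{'clock': 5.1, 'joints': [0.298, 0.3319, -0.4186, 1.5971, 0.1407, 1.241, -1.3693], 'ee_pos': [0.5706, -0.0111, 0.1727], 'tcp_rot': [0.985, 0.1727, 0.0007, 0.0002], 'wrist_force': [-0.2163, -0.2779, 0.3133], 'torque': [0.0577, 0.0048, 0.0212], 'gripper_width': -0.0001}
top (916, 821, [1.51, 1.591, 1.671], 'maxz', np.float64(0.197), 'maxr', np.float64(0.131))
side (2649, 1038, [1.514, 1.592, 1.671], 'maxz', np.float64(0.195), 'maxr', np.float64(0.129))
```

Call:
{"op": "servo_tool", "data": {
  "travel": [
    [-0.08, 0, 0],
    [-0.08, 0, 0],
    [-0.08, 0, 0],
    [-0.08, 0, 0],
    [-0.08, 0, 0]
  ],
  "angular": [
    [0, 0, 0],
    [0, 0, 0],
    [0, 0, 0],
    [0, 0, 0],
    [0, 0, 0]
  ]
}}

```text
clock: 5.7
ee_pos: [0.5508, -0.018, 0.1712]
tcp_rot: [0.985, 0.173, -0.0, -0.0]
wrist_force: [1.7, 0.5, -0.8]
gripper_width: -0.0
finger_force: 0.4
```

```bash
python3 lid.py
```

```text
{'clock': 5.7, 'joints': [0.3208, 0.2926, -0.4195, 1.6497, 0.125, 1.2263, -1.3487], 'ee_pos': [0.5508, -0.018, 0.1712], 'tcp_rot': [0.985, 0.1728, -0.0002, -0.0001], 'wrist_force': [1.7193, 0.4976, -0.819], 'torque': [0.083, -0.1704, 0.0906], 'gripper_width': -0.0}
top (999, 825, [1.34, 1.421, 1.499], 'maxz', np.float64(0.196), 'maxr', np.float64(0.131))
side (1957, 1085, [1.329, 1.407, 1.486], 'maxz', np.float64(0.195), 'maxr', np.float64(0.13))
```

Call:
{"op": "servo_tool", "data": {
  "travel": [
    [-0.08, 0, 0.02],
    [-0.08, 0, 0.02],
    [-0.08, 0, 0.02],
    [-0.08, 0, 0.02],
    [-0.06, 0, 0.02]
  ],
  "angular": [
    [0, 0, 0],
    [0, 0, 0],
    [0, 0, 0],
    [0, 0, 0],
    [0, 0, 0]
  ]
}}

```text
clock: 6.3
ee_pos: [0.533, -0.0245, 0.1662]
tcp_rot: [0.985, 0.173, -0.0, 0.0]
wrist_force: [0.8, -0.0, 0.9]
gripper_width: -0.0001
finger_force: 0.2
```

```bash
python3 lid.py
```

```text
{'clock': 6.3, 'joints': [0.3414, 0.2589, -0.4189, 1.7019, 0.1118, 1.2046, -1.3289], 'ee_pos': [0.533, -0.0245, 0.1662], 'tcp_rot': [0.985, 0.1727, -0.0001, 0.0], 'wrist_force': [0.7671, -0.0144, 0.8591], 'torque': [0.0145, -0.0814, -0.0207], 'gripper_width': -0.0001}
top (1479, 883, [1.156, 1.247, 1.321], 'maxz', np.float64(0.192), 'maxr', np.float64(0.15))
side (2385, 1144, [1.148, 1.231, 1.312], 'maxz', np.float64(0.191), 'maxr', np.float64(0.13))
```

Call:
{"op": "servo_tool", "data": {
  "travel": [
    [-0.05, 0, 0],
    [-0.05, 0, 0],
    [-0.04, 0, 0],
    [0, 0, 0],
    [0, 0, 0]
  ],
  "angular": [
    [0, 0, 0],
    [0, 0, 0],
    [0, 0, 0],
    [0, 0, 0],
    [0, 0, 0]
  ]
}}

```text
clock: 6.9
ee_pos: [0.5268, -0.0267, 0.1664]
tcp_rot: [0.985, 0.173, 0.0, 0.0]
wrist_force: [-0.4, -0.8, 0.4]
gripper_width: -0.0003
finger_force: 0.0
```

```bash
python3 lid.py
```

```text
{'clock': 6.9, 'joints': [0.3487, 0.2455, -0.4187, 1.7174, 0.1062, 1.201, -1.3208], 'ee_pos': [0.5268, -0.0267, 0.1664], 'tcp_rot': [0.985, 0.1728, 0.0, 0.0], 'wrist_force': [-0.4275, -0.835, 0.4495], 'torque': [-0.0207, 0.0292, 0.0305], 'gripper_width': -0.0003}
top (1607, 889, [1.095, 1.188, 1.259], 'maxz', np.float64(0.19), 'maxr', np.float64(0.155))
side (2654, 1171, [1.09, 1.176, 1.258], 'maxz', np.float64(0.188), 'maxr', np.float64(0.129))
```

Call:
{"op": "servo_tool", "data": {
  "travel": [
    [-0.05, 0, 0],
    [-0.05, 0, 0],
    [0, 0, 0],
    [0, 0, 0],
    [0, 0, 0]
  ],
  "angular": [
    [0, 0, 0],
    [0, 0, 0],
    [0, 0, 0],
    [0, 0, 0],
    [0, 0, 0]
  ]
}}

```text
clock: 7.5
ee_pos: [0.5222, -0.0284, 0.1664]
tcp_rot: [0.985, 0.173, 0.0, -0.0]
wrist_force: [0.3, 0.2, 0.1]
gripper_width: -0.0
finger_force: 0.0
```

```bash
python3 lid.py
```

```text
{'clock': 7.5, 'joints': [0.3541, 0.2356, -0.4183, 1.729, 0.1019, 1.1983, -1.3146], 'ee_pos': [0.5222, -0.0284, 0.1664], 'tcp_rot': [0.985, 0.1728, 0.0001, -0.0], 'wrist_force': [0.2572, 0.2365, 0.0992], 'torque': [0.0145, -0.0121, 0.0637], 'gripper_width': -0.0}
top (1740, 905, [1.051, 1.147, 1.214], 'maxz', np.float64(0.188), 'maxr', np.float64(0.155))
side (2886, 1200, [1.046, 1.133, 1.213], 'maxz', np.float64(0.186), 'maxr', np.float64(0.13))
```

Call:
{"op": "servo_tool", "data": {
  "travel": [
    [-0.05, 0, 0],
    [-0.05, 0, 0],
    [0, 0, 0],
    [0, 0, 0],
    [0, 0, 0]
  ],
  "angular": [
    [0, 0, 0],
    [0, 0, 0],
    [0, 0, 0],
    [0, 0, 0],
    [0, 0, 0]
  ]
}}

```text
clock: 8.1
ee_pos: [0.5175, -0.0301, 0.1664]
tcp_rot: [0.985, 0.173, 0.0, -0.0]
wrist_force: [-0.0, 0.1, 1.2]
gripper_width: 0.0001
finger_force: 0.0
```

```bash
python3 lid.py
```

```text
{'clock': 8.1, 'joints': [0.3595, 0.2256, -0.4179, 1.7406, 0.0977, 1.1957, -1.3083], 'ee_pos': [0.5175, -0.0301, 0.1664], 'tcp_rot': [0.985, 0.1728, 0.0001, -0.0], 'wrist_force': [-0.046, 0.0978, 1.2155], 'torque': [0.0307, 0.0117, -0.0244], 'gripper_width': 0.0001}
top (2047, 912, [0.978, 1.082, 1.143], 'maxz', np.float64(0.184), 'maxr', np.float64(0.157))
side (3291, 1201, [0.967, 1.058, 1.134], 'maxz', np.float64(0.182), 'maxr', np.float64(0.13))
```

The lid moved further than the push did, so it may be falling. I'll hold still and watch.

Call:
{"op": "servo_tool", "data": {
  "travel": [
    [0, 0, 0],
    [0, 0, 0],
    [0, 0, 0]
  ],
  "angular": [
    [0, 0, 0],
    [0, 0, 0],
    [0, 0, 0]
  ]
}}

```text
clock: 8.5
ee_pos: [0.5175, -0.0301, 0.1663]
tcp_rot: [0.985, 0.173, 0.0, -0.0]
wrist_force: [-0.9, 0.2, -0.2]
gripper_width: 0.0002
finger_force: 0.0
```

```bash
python3 lid.py
```

```text
{'clock': 8.5, 'joints': [0.3595, 0.2257, -0.4179, 1.7406, 0.0977, 1.1958, -1.3083], 'ee_pos': [0.5175, -0.0301, 0.1663], 'tcp_rot': [0.985, 0.1728, 0.0, -0.0], 'wrist_force': [-0.8759, 0.1574, -0.1861], 'torque': [0.0113, -0.0161, 0.0647], 'gripper_width': 0.0002}
top (2385, 872, [0.886, 0.994, 1.047], 'maxz', np.float64(0.178), 'maxr', np.float64(0.155))
side (3887, 1203, [0.862, 0.958, 1.026], 'maxz', np.float64(0.175), 'maxr', np.float64(0.13))
```

It is falling by itself. I'll retreat straight up and wait.

Call:
{"op": "servo_tool", "data": {
  "travel": [
    [0, 0, -0.4],
    [0, 0, -0.4],
    [0, 0, -0.4],
    [0, 0, 0],
    [0, 0, 0]
  ],
  "angular": [
    [0, 0, 0],
    [0, 0, 0],
    [0, 0, 0],
    [0, 0, 0],
    [0, 0, 0]
  ]
}}

```text
clock: 9.1
ee_pos: [0.5176, -0.0301, 0.2263]
tcp_rot: [0.985, 0.173, 0.0, 0.0]
wrist_force: [-0.4, 1.4, -0.7]
gripper_width: 0.0002
finger_force: 0.0
```

Call:
{"op": "servo_tool", "data": {
  "travel": [
    [0, 0, 0],
    [0, 0, 0],
    [0, 0, 0],
    [0, 0, 0],
    [0, 0, 0]
  ],
  "angular": [
    [0, 0, 0],
    [0, 0, 0],
    [0, 0, 0],
    [0, 0, 0],
    [0, 0, 0]
  ]
}}

```text
clock: 9.6
ee_pos: [0.5174, -0.0301, 0.2261]
tcp_rot: [0.985, 0.173, -0.0, -0.0]
wrist_force: [0.1, -0.7, 0.0]
gripper_width: 0.0003
finger_force: 0.0
```

Call:
{"op": "servo_tool", "data": {
  "travel": [
    [0, 0, 0],
    [0, 0, 0],
    [0, 0, 0],
    [0, 0, 0],
    [0, 0, 0]
  ],
  "angular": [
    [0, 0, 0],
    [0, 0, 0],
    [0, 0, 0],
    [0, 0, 0],
    [0, 0, 0]
  ]
}}

```text
clock: 10.1
ee_pos: [0.5175, -0.0301, 0.2263]
tcp_rot: [0.985, 0.173, 0.0, -0.0]
wrist_force: [0.2, 0.1, 0.3]
gripper_width: 0.0002
finger_force: 0.0
```

Call:
{"op": "servo_tool", "data": {
  "travel": [
    [0, 0, 0],
    [0, 0, 0],
    [0, 0, 0],
    [0, 0, 0],
    [0, 0, 0]
  ],
  "angular": [
    [0, 0, 0],
    [0, 0, 0],
    [0, 0, 0],
    [0, 0, 0],
    [0, 0, 0]
  ]
}}

```text
clock: 10.6
ee_pos: [0.5175, -0.0301, 0.2263]
tcp_rot: [0.985, 0.173, 0.0, -0.0]
wrist_force: [0.5, 0.1, 0.2]
gripper_width: 0.0
finger_force: 0.0
```

```bash
cat > fl.py <<'E'
from h import *
from m2 import *
import sys
c=cam('side') if len(sys.argv)<2 else cam(sys.argv[1]); W=cloud(c); m=brown(c['image'])&np.isfinite(W[...,2]); P=W[m]-c0
B=np.c_[P@X,P@Y,P[:,2]]; B=B[(B[:,0]>-.09)&(B[:,0]<.07)&(abs(B[:,1])<.095)&(B[:,2]>.066)&(B[:,2]<.22)]
k=(B[:,0]<.05)
for _ in range(4):
    p=np.polyfit(B[k,0],B[k,2],1); k=abs(B[:,2]-np.polyval(p,B[:,0]))<.004
print('slope angle',-np.arctan(p[0]),'z at front',np.polyval(p,-.07),'n',k.sum(),'xrange',np.percentile(B[k,0],[0.5,99.5]),'y',np.percentile(B[k,1],[0.5,99.5]))
E
python3 lid.py side2.png; python3 fl.py; python3 fl.py top
```

```text
{'clock': 10.65, 'joints': [0.3652, 0.182, -0.4196, 1.6529, 0.0761, 1.3228, -1.2904], 'ee_pos': [0.5175, -0.0301, 0.2263], 'tcp_rot': [0.985, 0.1728, 0.0, -0.0], 'wrist_force': [-0.0705, -0.423, -0.1982], 'torque': [0.0069, 0.0161, 0.0237], 'gripper_width': -0.0001}
top (4048, 504, [0.193, 0.21, 0.227], 'maxz', np.float64(0.095), 'maxr', np.float64(0.131))
side (6090, 808, [0.108, 0.201, 0.218], 'maxz', np.float64(0.094), 'maxr', np.float64(0.131))
slope angle 0.13565739753826894 z at front 0.09336908955544637 n 5635 xrange [-0.0724543   0.05294955] y [-0.08520587  0.09034412]
slope angle 0.13738232963014557 z at front 0.09442536563497364 n 4042 xrange [-0.07238748  0.05330495] y [0.00820605 0.08706737]
```

View pics/side2.png

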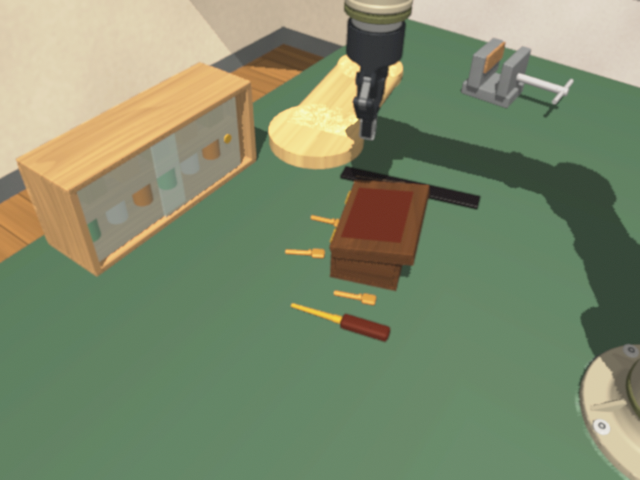

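The lid has come down and sits ajar at about 0.136 rad, with its front edge's top near z 0.092. Nothing else has moved. I'll go above the front edge.

Call:
{"op": "servo_tool", "data": {
  "travel": [
    [-0.4, 0, 0],
    [-0.5, 0, 0],
    [-0.5, 0, 0],
    [-0.37, 0.03, 0],
    [0, 0, 0]
  ],
  "angular": [
    [0, 0, 0],
    [0, 0, 0],
    [0, 0, 0],
    [0, 0, 0],
    [0, 0, 0]
  ]
}}

```text
clock: 11.35
ee_pos: [0.4332, -0.063, 0.2265]
tcp_rot: [0.985, 0.172, -0.0, 0.001]
wrist_force: [-0.1, -0.4, -0.4]
gripper_width: -0.0002
finger_force: 0.0
```

Call:
{"op": "servo_tool", "data": {
  "travel": [
    [0, 0, 0.4],
    [0, 0, 0.4],
    [0, 0, 0.4],
    [0, 0, 0.4],
    [0, 0, 0.3]
  ],
  "angular": [
    [0, 0, 0],
    [0, 0, 0],
    [0, 0, 0],
    [0, 0, 0],
    [0, 0, 0]
  ]
}}

```text
clock: 11.85
ee_pos: [0.4349, -0.0611, 0.1302]
tcp_rot: [0.985, 0.173, -0.0, -0.0]
wrist_force: [0.1, -0.2, -0.2]
gripper_width: -0.0003
finger_force: 0.0
```

```bash
python3 fl.py; python3 lid.py
```

```text
slope angle 0.13510386016795425 z at front 0.09334104200347954 n 5340 xrange [-0.07233274  0.0530387 ] y [-0.08456089  0.0904053 ]
{'clock': 11.9, 'joints': [0.4437, 0.0899, -0.3927, 1.9794, 0.0378, 1.0831, -1.1885], 'ee_pos': [0.4337, -0.0611, 0.1281], 'tcp_rot': [0.9849, 0.173, -0.0017, -0.0009], 'wrist_force': [-1.59, -0.3668, -2.3347], 'torque': [0.0232, 0.0674, 0.0063], 'gripper_width': 0.0002}
top (7079, 274, [0.192, 0.21, 0.237], 'maxz', np.float64(0.094), 'maxr', np.float64(0.187))
side (5792, 628, [0.093, 0.2, 0.217], 'maxz', np.float64(0.094), 'maxr', np.float64(0.131))
```

Call:
{"op": "servo_tool", "data": {
  "travel": [
    [0, 0, 0.3],
    [0, 0, 0.2],
    [0, 0, 0.08],
    [0, 0, 0.04],
    [0, 0, 0]
  ],
  "angular": [
    [0, 0, 0],
    [0, 0, 0],
    [0, 0, 0],
    [0, 0, 0],
    [0, 0, 0]
  ]
}}

```text
clock: 12.5
ee_pos: [0.435, -0.0616, 0.1006]
tcp_rot: [0.985, 0.173, 0.0, -0.0]
wrist_force: [-1.0, -0.4, 1.2]
gripper_width: 0.0
finger_force: 0.0
```

Call:
{"op": "servo_tool", "data": {
  "travel": [
    [0, 0, 0.02],
    [0, 0, 0.02],
    [0, 0, 0.02],
    [0, 0, 0.02],
    [0, 0, 0]
  ],
  "angular": [
    [0, 0, 0],
    [0, 0, 0],
    [0, 0, 0],
    [0, 0, 0],
    [0, 0, 0]
  ]
}}

```text
clock: 13.0
ee_pos: [0.4347, -0.0616, 0.0962]
tcp_rot: [0.985, 0.173, -0.0, -0.0]
wrist_force: [-0.1, 0.3, -0.4]
gripper_width: -0.0
finger_force: 0.0
```

Call:
{"op": "servo_tool", "data": {
  "travel": [
    [0, 0, 0.02],
    [0, 0, 0.02],
    [0, 0, 0.02],
    [0, 0, 0.01],
    [0, 0, 0]
  ],
  "angular": [
    [0, 0, 0],
    [0, 0, 0],
    [0, 0, 0],
    [0, 0, 0],
    [0, 0, 0]
  ]
}}

```text
clock: 13.5
ee_pos: [0.4347, -0.0618, 0.0931]
tcp_rot: [0.985, 0.173, -0.0, 0.0]
wrist_force: [-3.5, 0.1, 5.9]
gripper_width: -0.0001
finger_force: 2.8
```

Call:
{"op": "servo_tool", "data": {
  "travel": [
    [0, 0, 0.01],
    [0, 0, 0.01],
    [0, 0, 0]
  ],
  "angular": [
    [0, 0, 0],
    [0, 0, 0],
    [0, 0, 0]
  ]
}}

```text
clock: 13.8
ee_pos: [0.4344, -0.0618, 0.092]
tcp_rot: [0.985, 0.173, -0.0, 0.0]
wrist_force: [-3.1, 0.2, 5.6]
gripper_width: -0.0
finger_force: 2.5
```

Call:
{"op": "servo_tool", "data": {
  "travel": [
    [0, 0, 0.01],
    [0, 0, 0.01],
    [0, 0, 0.01],
    [0, 0, 0]
  ],
  "angular": [
    [0, 0, 0],
    [0, 0, 0],
    [0, 0, 0],
    [0, 0, 0]
  ]
}}

```text
clock: 14.2
ee_pos: [0.4346, -0.0618, 0.0903]
tcp_rot: [0.985, 0.173, -0.0, 0.0]
wrist_force: [-2.1, -0.9, 3.0]
gripper_width: 0.0005
finger_force: 1.5
```

Call:
{"op": "servo_tool", "data": {
  "travel": [
    [0, 0, 0.01],
    [0, 0, 0.01],
    [0, 0, 0]
  ],
  "angular": [
    [0, 0, 0],
    [0, 0, 0],
    [0, 0, 0]
  ]
}}

```text
clock: 14.5
ee_pos: [0.4349, -0.0617, 0.0892]
tcp_rot: [0.985, 0.173, 0.0, -0.0]
wrist_force: [-1.2, 0.1, 0.6]
gripper_width: 0.0002
finger_force: 0.6
```

The force is falling off as the tongue passes the roller. I'll keep going to the stop.

Call:
{"op": "servo_tool", "data": {
  "travel": [
    [0, 0, 0.01],
    [0, 0, 0.01],
    [0, 0, 0]
  ],
  "angular": [
    [0, 0, 0],
    [0, 0, 0],
    [0, 0, 0]
  ]
}}

```text
clock: 14.8
ee_pos: [0.4348, -0.0615, 0.0882]
tcp_rot: [0.985, 0.173, 0.0, -0.0]
wrist_force: [-0.2, -1.5, -0.2]
gripper_width: -0.0001
finger_force: 0.1
```

Call:
{"op": "servo_tool", "data": {
  "travel": [
    [0, 0, 0.01],
    [0, 0, 0.01],
    [0, 0, 0]
  ],
  "angular": [
    [0, 0, 0],
    [0, 0, 0],
    [0, 0, 0]
  ]
}}

```text
clock: 15.1
ee_pos: [0.4347, -0.0615, 0.0872]
tcp_rot: [0.985, 0.173, -0.0, -0.0]
wrist_force: [0.1, 0.7, 0.1]
gripper_width: 0.0
finger_force: 0.0
```

```bash
python3 fl.py
```

```text
slope angle 0.06543457680523605 z at front 0.08443691211263266 n 5076 xrange [-0.07254597  0.05254569] y [-0.08481288  0.09061224]
```

Call:
{"op": "servo_tool", "data": {
  "travel": [
    [0, 0, 0.01],
    [0, 0, 0.01],
    [0, 0, 0.01],
    [0, 0, 0]
  ],
  "angular": [
    [0, 0, 0],
    [0, 0, 0],
    [0, 0, 0],
    [0, 0, 0]
  ]
}}

```text
clock: 15.55
ee_pos: [0.4347, -0.0616, 0.0858]
tcp_rot: [0.985, 0.173, -0.0, -0.0]
wrist_force: [0.0, -0.7, 0.3]
gripper_width: -0.0002
finger_force: 0.0
```

Call:
{"op": "servo_tool", "data": {
  "travel": [
    [0, 0, 0.01],
    [0, 0, 0.01],
    [0, 0, 0]
  ],
  "angular": [
    [0, 0, 0],
    [0, 0, 0],
    [0, 0, 0]
  ]
}}

```text
clock: 15.85
ee_pos: [0.4348, -0.0617, 0.0852]
tcp_rot: [0.985, 0.173, 0.0, 0.0]
wrist_force: [-1.8, 0.3, 5.8]
gripper_width: -0.0003
finger_force: 2.8
```

Force rises steeply at the stop. Lift off and check.

Call:
{"op": "servo_tool", "data": {
  "travel": [
    [0, 0, -0.05],
    [0, 0, -0.2],
    [0, 0, -0.5],
    [0, 0, -0.6],
    [0, 0, -0.6]
  ],
  "angular": [
    [0, 0, 0],
    [0, 0, 0],
    [0, 0, 0],
    [0, 0, 0],
    [0, 0, 0]
  ]
}}

```text
clock: 16.35
ee_pos: [0.4345, -0.0615, 0.1839]
tcp_rot: [0.985, 0.173, -0.0, -0.0]
wrist_force: [0.8, -0.8, -0.3]
gripper_width: -0.0
finger_force: 0.0
```

Call:
{"op": "servo_tool", "data": {
  "travel": [
    [0, 0, 0],
    [0, 0, 0],
    [0, 0, 0],
    [0, 0, 0],
    [0, 0, 0]
  ],
  "angular": [
    [0, 0, 0],
    [0, 0, 0],
    [0, 0, 0],
    [0, 0, 0],
    [0, 0, 0]
  ]
}}

```text
clock: 16.85
ee_pos: [0.4343, -0.0616, 0.1815]
tcp_rot: [0.985, 0.173, -0.001, -0.0]
wrist_force: [0.7, -0.0, 0.4]
gripper_width: 0.0
finger_force: 0.0
```

```bash
python3 fl.py; python3 fl.py top; python3 lid.py side3.png
```

```text
slope angle 0.0659629616122911 z at front 0.08446606864810685 n 5689 xrange [-0.07303877  0.05243455] y [-0.0845719   0.09039485]
slope angle 0.06864790184416422 z at front 0.0857246466806892 n 7579 xrange [-0.071709    0.05328786] y [-0.08387693  0.08675406]
{'clock': 17.0, 'joints': [0.4528, 0.0338, -0.39, 1.9071, 0.0135, 1.2041, -1.1652], 'ee_pos': [0.4346, -0.0616, 0.1819], 'tcp_rot': [0.9849, 0.1728, -0.0003, -0.0002], 'wrist_force': [0.2894, -0.5529, -0.1582], 'torque': [0.0204, -0.044, 0.0208], 'gripper_width': -0.0003}
top (7593, 317, [0.123, 0.143, 0.162], 'maxz', np.float64(0.086), 'maxr', np.float64(0.13))
side (5948, 730, [0.082, 0.132, 0.149], 'maxz', np.float64(0.085), 'maxr', np.float64(0.13))
```

View pics/side3.png

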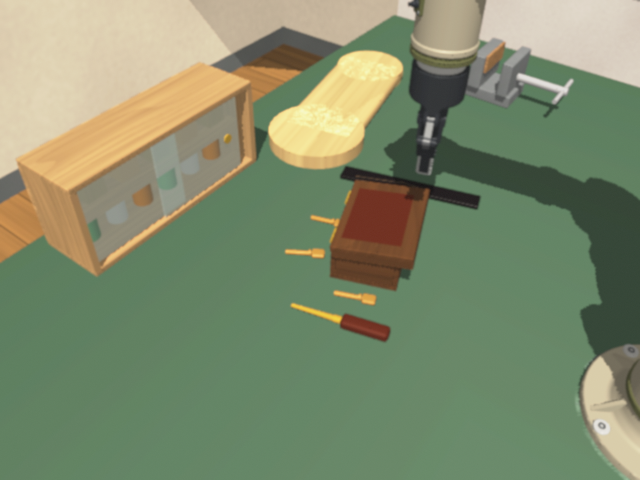

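The lid stays at about 0.066 rad, which is within the shut range. The pegs, reamer and fingerboard are where they were, and the tool is clear.

```bash
python3 -c "
from h import *
print(ticket.sign_off())"
```

```text
the job is handed in; nothing more can be done
None
```

The lid is clicked shut and the job handed in, with nothing else on the bench moved, but early in the push the gripper caught the lid's top edge at about 18 N (wrist reading, right at the lid's limit) before I raised it.

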